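# Tip the tubes into the sample box and press its lid catches home

### The arm

A 6-joint arm with a two-finger parallel gripper is mounted at the origin on a cart in front of the work surface, level with it; the furniture and walls round the work are solid. World frame = base frame: x ahead of the robot, y to its left, z up, the work surface at z = 0. Lengths are in m, angles in rad, forces in N, time in s.
With the tool pointing down it reaches from about 0.425 to 0.95 m from the base axis. Payload 3.5 kg.
Tool frame: the origin (TCP) lies on the centre line of the jaws, within the pads' length; the fingertips stand 11 mm ahead of it and the grasp point (between the pads) lies 8 mm behind it; y points along the fingers, x is the direction in which the jaws open and shut, and the axes are right-handed (so a half turn about y gives the same grasp; the last joint's range is limited). The gripper opens to 85 mm and grips with 20 to 120 N. Pads are 22 mm wide; open, the fingers measure 114 mm over their backs; the gripper's body (76 mm by 85 mm) begins 54 mm behind the grasp point. The pads swing forward as they close: fully open they stand 13 mm farther back than shut.
Start: joints at [1.197, 0.286, 1.577, -0, 1.279, -0.15], TCP at [0.15, 0.658, 0.242] pointing down, gripper open.
Joint ranges: [-2.77, 2.77], [-0.9, 2.22], [0.21, 2.48], [-1.53, 4.67], [0.24, 2.81], [-2.84, 2.84]. Speed limits (rad/s): [2.79, 2.79, 3.14, 3.14, 3.14, 3.14].

### API

Orientations are given as a unit quaternion [x, y, z, w].
In Python, from plant import get_state, read_camera, sign_off gives the robot as it stands.
- The arm moves only by the shell command python3 -m inch 'ROWS' [FORCE]. ROWS is JSON, a list of rows, each an object of numbers: "ax", "ay", "az": the turn, a rotation vector about the tool's x, y, z in rad; "x", "y", "z": the shift along the tool's x, y, z in mm; "hand": the closure, from -1 (fully open) to 1 (shut). In form: [{"ax": .., "ay": .., "az": .., "x": .., "y": .., "z": .., "hand": ..}, ...]. A call has 1 to 5 rows; each row shifts and turns the commanded pose from where the row before left it, along the tool's axes as they then stand; what a row does not reach is not made up. A row lasts 1/12 s, in which the tool goes at most 41.7 mm and 7.16 degrees, less where a joint would pass 70% of its speed; a pose out of reach is approached as far as the arm can. A call with a gripper value outside its range is refused whole. The fingers move at their own pace and stop on an object; FORCE is the grip in N (left out, the last holds). Time passes only in rows, so rows that do not move let the fingers close. It gives the time, the measured TCP pose, the force and the opening at its end, in the units of the state.
- get_state(): the state, without advancing time (a new reading comes with each control period).
- read_camera(name): name is "side" or "top"; returns a dict with "img" (480x640x3 uint8, red, green, blue), "fov_y" (degrees; the focal length in pixels is half the picture's height over the tangent of half this angle, whatever the lens; pixels are square), "cx", "cy" (the principal point, pixels), "T" (4x4, takes a point from camera to world coordinates). Camera axes: x right, y down, z forward; pixel columns grow to the right and rows downward; lengths in m; the calibration is good to about 2 mm. A picture is of the moment at which its call begins. There is no depth.
- sign_off(): hands the job in, once; it reports no verdict.
The state is a dict: "time": time; "qpos": joint angles; "dq": joint speeds; "joint_efforts": joint torques, N m; "eef_pos": TCP position; "tcp_rot": TCP orientation; "contact_force": force on the tool from outside, world axes, zero at the start; "wrist_torque": the same for the moment, N m; "opening": opening from 0.0 (shut) to 1.0 (fully open).
Only numpy, scipy, OpenCV 4.12 (cv2) and the standard library are available. Lean on these libraries where they do the work, as an engineer would, in place of code of your own. Each camera call takes 0.05 s, during which the arm holds its last target. There are 200 camera calls.

### The job

Pick up the small metal tray by its black handle, tip the three capped sample tubes off its open end into the open grey box, and stand the tray back on the low grey board it came from. Then swing the box's lid shut and press both round catches on it down until they are fully home and the lid is tight shut. Leave the timer, the brown bottle and the label roll where they are.

Things in the scene. Friction and masses are not known exactly. Their poses are not given: they have to be found in the camera images.
- sample_box: Open grey plastic box, fixed to the bench, outside 160 mm (its x) by 130 mm (its y), rim 75 mm high, walls and floor 4 mm. Origin: centre of its underside; z up. Its +y side, the one nearest the robot, carries a white hinged lid that stands open; its x points to the robot's left.
- box_lid (a joint): Angle of the lid in rad: 0 = fully closed, grows as it opens (1.57 = upright, limit 1.9). The lid turns about the box's x direction through point lid_hinge. The hinge is stiff: the lid stays at any angle and needs about 4 N at its free edge to move.
- lid_hinge (a point): Middle of the lid's hinge line, 80 mm above the bench and 69 mm to the +y side of the box's centre; its axes are the box's. A fixed monitor screen stands beyond the box: its lower edge is 164 mm and its top 490 mm above the bench, its right end at world x 0.60, y 0.31 and its face at x 0.58 at y 0.42, so keep the wrist clear of it.
- lid_edge (a point): Middle of the lid's free edge, 139 mm from the hinge line, halfway through the lid's thickness. The lid is a flat plate 168 mm (box x) by 135 mm, 8 mm thick; a thumb tab 56 mm wide goes 12 mm beyond the edge.
- catch_right (a joint): How far the right push catch is pressed in, in m: 0 = standing proud, 0.006 = fully home. It takes about 9 N along its axis, gives no click, and stays where it is left (it may start up to 2.5 mm in).
- top_right (a point): Centre of the top of the right push catch: a round steel button 27 mm across in a low grey collar on the lid's outer face, 112 mm from the hinge line and 46 mm to the box's -x side of the lid's middle (the one on the right as the robot sees it). With the lid closed its top is 96 mm above the bench and faces up when proud, 90 mm when home.
- catch_left (a joint): How far the left push catch is pressed in, in m: 0 = standing proud, 0.006 = fully home. It takes about 9 N along its axis, gives no click, and stays where it is left (it may start up to 2.5 mm in).
- top_left (a point): Centre of the top of the left push catch: a round steel button 27 mm across in a low grey collar on the lid's outer face, 112 mm from the hinge line and 46 mm to the box's +x side of the lid's middle (the one on the left as the robot sees it). With the lid closed its top is 96 mm above the bench and faces up when proud, 90 mm when home.
- tube_tray: Loose metal tray, 130 mm (its x) by 100 mm (its y), 160 g, floor 3 mm thick and slippery (tubes slide from about 20 degrees of tilt). Side walls and the wall at its +x end are 18 mm high; the -x end is open. Two ridges make three lanes along x. Origin: centre of its underside; z up when it stands.
- riser: Fixed low grey board the tray stands on at the start, 250 mm (x) by 220 mm (y), its top 24 mm above the bench; a mains cable passes beneath. On its right stands the analyser's side wall, at world y 0.04, up to 340 mm high. Origin: centre of its footprint on the bench, axes as the world's.
- tray_handle (a point): Centre of the tray's black handle bar: a bar along the tray's y, 100 mm long, 12 mm thick in x and 30 mm high, bridging the middle of the tray from 48 to 78 mm above its underside. Tubes lie and slide under it.
- tray_lip (a point): Middle of the tray's open end, on the top of the floor: 65 mm to the -x side of the tray's origin, 3 mm above its underside.
- timer: White bench timer, 44x64x33 mm; leave it. Origin at the centre of its underside.
- bottle: Brown reagent bottle with a black cap, 48 mm wide, 78 mm high; leave it. Origin at the centre of its underside.
- label_roll: Roll of white labels lying flat, 74 mm across, 30 mm high; leave it. Origin at the centre of its underside.
- mid_a (a point): Middle of a red-capped sample tube, 16 mm thick and 100 mm long, 20 g, lying in a lane of the tray at the start, cap towards the tray's +x end; the point's z runs from the round end to the cap.
- mid_b (a point): Middle of a violet-capped sample tube, 16 mm thick and 100 mm long, 20 g, lying in a lane of the tray at the start, cap towards the tray's +x end; the point's z runs from the round end to the cap.
- mid_c (a point): Middle of a red-capped sample tube, 16 mm thick and 100 mm long, 20 g, lying in a lane of the tray at the start, cap towards the tray's +x end; the point's z runs from the round end to the cap.

How it is judged:
On the way, in this order (a step that is already met when the one before it is completed fails the run):
1. all three tubes lie in the box (x of mid_a in the frame of sample_box between -0.076 and 0.076 m and y of mid_a in the frame of sample_box between -0.061 and 0.061 m and z of mid_a in the frame of sample_box between 0 and 0.065 m and x of mid_b in the frame of sample_box between -0.076 and 0.076 m and y of mid_b in the frame of sample_box between -0.061 and 0.061 m and z of mid_b in the frame of sample_box between 0 and 0.065 m and x of mid_c in the frame of sample_box between -0.076 and 0.076 m and y of mid_c in the frame of sample_box between -0.061 and 0.061 m and z of mid_c in the frame of sample_box between 0 and 0.065 m), for 0.2 s.
2. the lid is shut over the tubes and both catches are pressed fully home (all of step 1 and value of joint box_lid below 0.015 rad and value of joint each of catch_right, catch_left above 0.0048 m), for 0.2 s.
At the end, for the whole second after the job is handed in: All three tubes lie in the box; the lid is shut (within 0.015 rad) and both catches are in at least 4.8 of 6 mm; the tray stands flat (3.5 degrees) on the board, at rest; timer, bottle and label roll are within 30 mm of where they were, upright (all of step 2 and angle between tube_tray's own z axis and vertical below 0.06 rad and height (world z) of tube_tray between 0.018 and 0.03 m and x of tube_tray in the frame of riser between -0.13 and 0.13 m and y of tube_tray in the frame of riser between -0.12 and 0.12 m and linear speed of tube_tray below 0.02 m/s); the robot touches nothing.
It fails at once if the timer is pushed more than 30 mm away or tipped over (distance of timer from where it was at the start of the episode above 0.03 m or angle between timer's own z axis and vertical above 0.4 rad).
It fails at once if the bottle is pushed more than 30 mm away or tipped over (distance of bottle from where it was at the start of the episode above 0.03 m or angle between bottle's own z axis and vertical above 0.4 rad).
It fails at once if the label roll is pushed more than 30 mm away or tipped over (distance of label_roll from where it was at the start of the episode above 0.03 m or angle between label_roll's own z axis and vertical above 0.4 rad).
It also fails if it takes over 72 s, if anything falls off the work surface, if the arm or the gripper's body presses on something with over 40 N, if the wrist force passes 120 N, or if a joint passes its speed limit or range.

## Working session

There is one attempt and no reset: what is moved stays moved. The work goes in short steps, Python scripts to look and compute and a shell command to move; the robot and the scene stay as the last step left them, time stands still between calls to the robot, and variables do not carry over. Pictures are saved under pics/ and viewed, about 8 in all and at most 12, crops included, and the job is handed in when it is done.

```bash
ls; mkdir -p pics; python3 - <<'E'
from plant import get_state, read_camera
import cv2
print(get_state())
for n in("side","top"):
    c=read_camera(n); cv2.imwrite(f"pics/{n}0.png",c["img"][:,:,::-1]); print(n,c["fov_y"],c["cx"],c["cy"],c["T"])
E
```

```text
pics
{'time': 0.0, 'qpos': array([ 1.19702296e+00,  2.87200995e-01,  1.57820646e+00,  2.33577096e-06,
        1.27859883e+00, -1.49965124e-01]), 'dq': array([ 8.92241243e-04,  9.28612388e-05,  7.93793169e-04,  1.06606879e-03,
        5.98836662e-05, -1.38216766e-04]), 'joint_efforts': array([-7.14083690e-04, -4.05988812e+01, -2.92625427e+01, -1.62735332e-04,
        5.84434223e-03,  1.56898281e-07]), 'eef_pos': array([0.14952262, 0.65757121, 0.24090764]), 'tcp_rot': array([ 0.55313368,  0.44029732, -0.44177622, -0.5522818 ]), 'contact_force': array([ 0.80238897, -0.75592461,  0.01295769]), 'wrist_torque': array([-0.06201809, -0.05091837, -0.05769644]), 'opening': 0.9986160202202243}
side 42.83945038435952 317.8159322965274 235.1123879098356 [[ 0.60141931 -0.69979114  0.38547008  0.21728262]
 [-0.79889822 -0.52222611  0.29839828  0.05864347]
 [-0.00751394 -0.48741385 -0.87313875  0.8764242 ]
 [ 0.          0.          0.          1.        ]]
top 52.887019229252054 321.1869493928677 238.50763421746217 [[-0.0015312  -0.99498877  0.09997505  0.48719838]
 [-0.99997331  0.00223766  0.00695467  0.30709693]
 [-0.00714353 -0.09996173 -0.99496564  0.94560092]
 [ 0.          0.          0.          1.        ]]
```

View pics/top0.png

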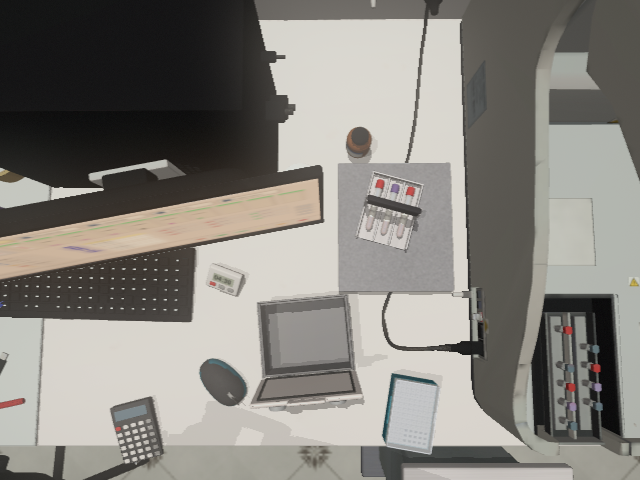

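View pics/side0.png

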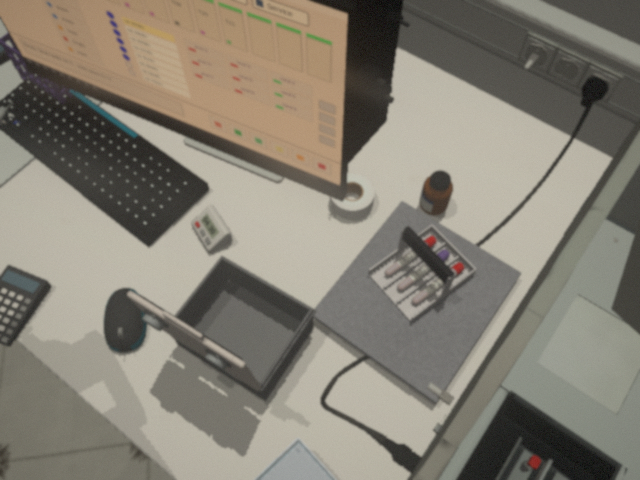

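The top view shows the box at about (305,350), with its lid on the robot's side. The tray is at (391,210), with its handle running from (366,199) to (420,212), and the bottle, timer and roll lie outside the path. Next I'll zoom in for corner pixels.

```bash
cat > h.py <<'E'
import numpy as np, cv2
from plant import get_state, read_camera
from scipy.spatial.transform import Rotation as R
class Cam:
    def __init__(s,n):
        c=read_camera(n); s.img=c["img"]; s.T=np.array(c["T"]); s.f=240/np.tan(np.radians(c["fov_y"]/2)); s.cx,s.cy=c["cx"],c["cy"]
    def ray(s,p):
        d=s.T[:3,:3]@np.array([(p[0]-s.cx)/s.f,(p[1]-s.cy)/s.f,1]); return s.T[:3,3],d/np.linalg.norm(d)
    def plane(s,p,z):
        o,d=s.ray(p); return o+d*(z-o[2])/d[2]
    def proj(s,P):
        q=s.T[:3,:3].T@(np.array(P)-s.T[:3,3]); return np.array([q[0]/q[2]*s.f+s.cx,q[1]/q[2]*s.f+s.cy])
def tri(a,pa,b,pb):
    oa,da=a.ray(pa); ob,db=b.ray(pb)
    t=np.linalg.lstsq(np.stack([da,-db],1),ob-oa,rcond=None)[0]
    A,B=oa+t[0]*da,ob+t[1]*db; return (A+B)/2,np.linalg.norm(A-B)
def dark(img,x0,y0,x1,y1,th):
    m=np.zeros(img.shape[:2],np.uint8); m[y0:y1,x0:x1]=(img[y0:y1,x0:x1].max(2)<th)*255
    k=cv2.findContours(m,cv2.RETR_EXTERNAL,cv2.CHAIN_APPROX_NONE)[0]; return max(k,key=cv2.contourArea)
E
python3 - <<'E'
from h import *
t,s=Cam("top"),Cam("side")
for n,c,b in(("top",t,(355,185,430,225)),("side",s,(398,222,458,288))):
    k=dark(c.img,*b,60); r=cv2.minAreaRect(k); print(n,cv2.contourArea(k),r[0],r[1],np.round(cv2.boxPoints(r),1).tolist())
a=cv2.resize(t.img[285:415,245:375],(390,390),interpolation=cv2.INTER_CUBIC)
b=cv2.resize(s.img[250:400,120:320],(800//2,300),interpolation=cv2.INTER_CUBIC)
d=cv2.resize(t.img[160:260,340:440],(400,300)[:1]*2,interpolation=cv2.INTER_CUBIC)[:300]
o=np.zeros((600,800,3),np.uint8); o[:390,:390]=a; o[:300,400:]=b; o[300:,400:]=d[:300]
cv2.imwrite("pics/z1.png",o[:,:,::-1])
E
```

```text
top 29.5 (407.8529968261719, 212.08827209472656) (18.675243377685547, 2.66789174079895) [[398.5, 211.10000610351562], [399.1000061035156, 208.5], [417.20001220703125, 213.10000610351562], [416.6000061035156, 215.60000610351562]]
side 670.5 (426.75006103515625, 254.75003051757812) (64.34671783447266, 12.727922439575195) [[399.5, 236.5], [408.5, 227.5], [454.0, 273.0], [445.0, 282.0]]
```

View pics/z1.png

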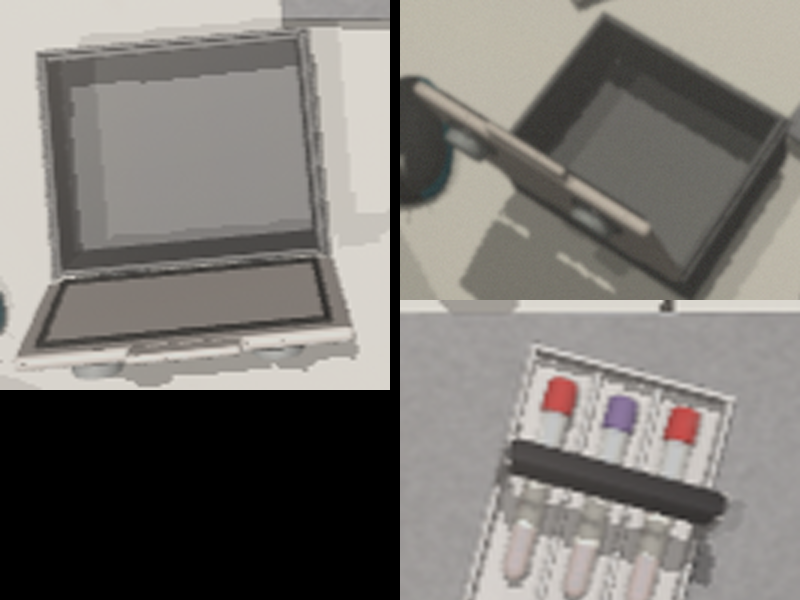

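The zoom shows the box rim's far corners at top (258.3,302.7) and (347,296), and side (222.5,257.5) and (312.5,311). The lid leans a little past upright, and the handle ends are at top (368,199) and (420,211).

```bash
python3 - <<'E'
from h import *
t,s=Cam("top"),Cam("side")
np.set_printoptions(precision=4,suppress=True)
FL=tri(t,(258.3,302.7),s,(222.5,257.5)); FR=tri(t,(347,296),s,(312.5,311)); print("rim FL,FR",FL,FR,np.linalg.norm(FL[0]-FR[0]))
FL,FR=[t.plane(p,.075) for p in((258.3,302.7),(347,296))]
print("plane .075",FL,FR,np.linalg.norm(FL-FR), "side",s.plane((222.5,257.5),.075),s.plane((312.5,311),.075))
NL,NR=[t.plane(p,.078) for p in((262.3,378.3),(354.3,370))]; print("near",NL,NR)
u=FL-FR;yaw=np.arctan2(u[1],u[0]); print("box x yaw deg",np.degrees(yaw))
ux=u/np.linalg.norm(u); uy=np.array([-ux[1],ux[0],0]); c=(FL+FR)/2+uy*.065; print("box centre",c)
# lid edge: top view ends (17,365),(355,335) of crop; side edge ends
for a,b in(((17,362),(415,87)),((355,330),(650,230))):
    print("lid edge",tri(t,(245+a[0]/3,285+a[1]/3),s,(120+(b[0]-400)/2,250+b[1]/2)))
# handle
for n,c_,b,th in(("top",t,(358,185,430,225),72),("side",s,(398,222,458,288),60)):
    k=dark(c_.img,*b,th); r=cv2.minAreaRect(k); print(n,cv2.contourArea(k),r); P=k[:,0]
    L=[P[np.argmin(P[:,0])],P[np.argmax(P[:,0])]]; print(L)
    for z in(.087,.102): print(z,c_.plane(r[0],z))
kt=cv2.minAreaRect(dark(t.img,358,185,430,225,72)); ks=cv2.minAreaRect(dark(s.img,398,222,458,288,60))
print("handle tri centres",tri(t,kt[0],s,ks[0]))
# riser top
for p in((338,164),(450,164),(453,292),(338,291)): print("riser",t.plane(p,.024))
g=get_state(); print(R.from_quat(g["tcp_rot"]).as_matrix())
E
```

```text
rim FL,FR (array([0.4594, 0.4269, 0.0658]), np.float64(0.0010192684282896655)) (array([0.471 , 0.2668, 0.069 ]), np.float64(0.00016754140815034737)) 0.16056484294626508
plane .075 [0.4594 0.426  0.075 ] [0.4711 0.2671 0.075 ] 0.1593181274791805 side [0.457  0.4223 0.075 ] [0.4692 0.2652 0.075 ]
near [0.3277 0.417  0.078 ] [0.3419 0.2553 0.078 ]
box x yaw deg 94.20974423360867
box centre [0.4004 0.3418 0.075 ]
lid edge (array([0.3128, 0.417 , 0.214 ]), np.float64(0.0014038460555425676))
lid edge (array([0.3291, 0.2503, 0.2154]), np.float64(0.000544602327095121))
top 209.0 ((393.82513427734375, 205.66453552246094), (52.83280563354492, 8.296481132507324), 14.743562698364258)
[array([368, 200], dtype=int32), array([420, 210], dtype=int32)]
0.087 [0.6325 0.1824 0.087 ]
0.102 [0.63   0.1845 0.102 ]
side 680.0 ((426.8861389160156, 254.713134765625), (64.53338623046875, 13.296399116516113), 46.54815673828125)
[array([403, 236], dtype=int32), array([452, 274], dtype=int32)]
0.087 [0.6344 0.1821 0.087 ]
0.102 [0.6264 0.1798 0.102 ]
handle tri centres (array([0.6326, 0.1822, 0.0895]), np.float64(0.0013078710375470268))
riser [0.7257 0.2805 0.024 ]
riser [0.725  0.0626 0.024 ]
riser [0.4774 0.0639 0.024 ]
riser [0.4796 0.2818 0.024 ]
[[ 0.2219 -0.0003 -0.9751]
 [ 0.9751 -0.0008  0.2219]
 [-0.0009 -1.      0.0001]]
```

```bash
cat > d.py <<'E'
# usage: d.py x y z [yaw pitch(tilt, -x end down)] -> tool-frame shift (mm) and turn still to go
import sys; from h import *
np.set_printoptions(precision=4,suppress=True)
g=get_state(); M=R.from_quat(g["tcp_rot"]); p=np.array(g["eef_pos"])
print("t",round(g["time"],2),"p",p,"F",np.round(g["contact_force"],1),"open",round(g["opening"],3),"q",np.round(g["qpos"],2))
a=[float(v) for v in sys.argv[1:]]
if len(a)>=3: print("shift mm",np.round(M.inv().apply(np.array(a[:3])-p)*1000,1))
X=M.as_matrix(); print("tool x",X[:,0],"y",X[:,1],"yaw",round(np.degrees(np.arctan2(X[1,0],X[0,0])),2))
if len(a)==5:
    G=R.from_euler("ZY",[a[3],-a[4]],degrees=True)*R.from_matrix(np.array([[1,0,0],[0,0,1],[0,-1,0]]).T @ np.eye(3) if 0 else np.array([[1,0,0],[0,0,1],[0,-1,0]]))
    print("turn",(M.inv()*G).as_rotvec())
E
python3 -m inch '[{"ay":0.1234,"y":-15},{"ay":0.1234,"y":-15},{"ay":0.1234,"y":-15},{"ay":0.1234,"y":-15},{"ay":0.1234}]'
python3 -m inch '[{"ay":0.1234},{"ay":0.1234},{"ay":0.1234},{"ay":0.1234},{"ay":0.1234}]'
python3 -m inch '[{"ay":0.1234},{"ay":0.1234},{"ay":0.1234},{},{}]'
python3 d.py .42 .33 .30 -14.7 0
```

```text
t 0.3 p [0.1497 0.658  0.2418] F [-0.5  0.2 -0.2] open 1.002 q [ 1.2   0.29  1.58 -0.    1.28 -0.15]
shift mm [-259.9  -58.  -336.3]
tool x [ 0.2219  0.9751 -0.0009] y [-0.0003 -0.0008 -1.    ] yaw 77.18
turn [ 0.0006  1.6036 -0.0008]validation failed for argument at $[0]...
validation failed for argument at $[0]...
validation failed for argument at $[0]...
```

```bash

python3 -m inch '[{"ax":0,"ay":0.1234,"az":0,"x":0,"y":-15,"z":0,"hand":-1},{"ax":0,"ay":0.1234,"az":0,"x":0,"y":-15,"z":0,"hand":-1},{"ax":0,"ay":0.1234,"az":0,"x":0,"y":-15,"z":0,"hand":-1},{"ax":0,"ay":0.1234,"az":0,"x":0,"y":-15,"z":0,"hand":-1},{"ax":0,"ay":0.1234,"az":0,"x":0,"y":0,"z":0,"hand":-1}]' &&
python3 -m inch '[{"ax":0,"ay":0.1234,"az":0,"x":0,"y":0,"z":0,"hand":-1},{"ax":0,"ay":0.1234,"az":0,"x":0,"y":0,"z":0,"hand":-1},{"ax":0,"ay":0.1234,"az":0,"x":0,"y":0,"z":0,"hand":-1},{"ax":0,"ay":0.1234,"az":0,"x":0,"y":0,"z":0,"hand":-1},{"ax":0,"ay":0.1234,"az":0,"x":0,"y":0,"z":0,"hand":-1}]' &&
python3 -m inch '[{"ax":0,"ay":0.1234,"az":0,"x":0,"y":0,"z":0,"hand":-1},{"ax":0,"ay":0.1234,"az":0,"x":0,"y":0,"z":0,"hand":-1},{"ax":0,"ay":0.1234,"az":0,"x":0,"y":0,"z":0,"hand":-1},{"ax":0,"ay":0,"az":0,"x":0,"y":0,"z":0,"hand":-1},{"ax":0,"ay":0,"az":0,"x":0,"y":0,"z":0,"hand":-1}]'
python3 d.py .42 .33 .30 -14.7 0
```

```text
time: 0.72
eef_pos: [0.1502, 0.6594, 0.3068]
tcp_rot: [-0.66, -0.252, 0.249, 0.663]
contact_force: [-0.6, 0.5, 1.3]
opening: 0.996
time: 1.13
eef_pos: [0.1497, 0.6581, 0.3022]
tcp_rot: [0.706, 0.038, -0.038, -0.706]
contact_force: [-0.6, 0.2, 1.0]
opening: 0.999
time: 1.55
eef_pos: [0.1497, 0.6581, 0.3022]
tcp_rot: [0.701, -0.09, 0.09, -0.701]
contact_force: [-0.0, -0.4, 1.4]
opening: 0.999
t 1.55 p [0.1497 0.6581 0.3022] F [-0.  -0.4  1.4] open 0.999 q [ 1.2   0.25  1.51 -0.    1.38  1.45]
shift mm [ 344.     2.2 -249.7]
tool x [ 0.9679 -0.2513 -0.    ] y [-0.0001 -0.0002 -1.    ] yaw -14.55
turn [ 0.0002  0.0025 -0.    ]
```

```bash

python3 -m inch '[{"ax":0,"ay":0,"az":0,"x":23,"y":0,"z":-16.6,"hand":-1},{"ax":0,"ay":0,"az":0,"x":23,"y":0,"z":-16.6,"hand":-1},{"ax":0,"ay":0,"az":0,"x":23,"y":0,"z":-16.6,"hand":-1},{"ax":0,"ay":0,"az":0,"x":23,"y":0,"z":-16.6,"hand":-1},{"ax":0,"ay":0,"az":0,"x":23,"y":0,"z":-16.6,"hand":-1}]' >/dev/null &&
python3 -m inch '[{"ax":0,"ay":0,"az":0,"x":23,"y":0,"z":-16.6,"hand":-1},{"ax":0,"ay":0,"az":0,"x":23,"y":0,"z":-16.6,"hand":-1},{"ax":0,"ay":0,"az":0,"x":23,"y":0,"z":-16.6,"hand":-1},{"ax":0,"ay":0,"az":0,"x":23,"y":0,"z":-16.6,"hand":-1},{"ax":0,"ay":0,"az":0,"x":23,"y":0,"z":-16.6,"hand":-1}]' >/dev/null &&
python3 -m inch '[{"ax":0,"ay":0,"az":0,"x":23,"y":0,"z":-16.6,"hand":-1},{"ax":0,"ay":0,"az":0,"x":23,"y":0,"z":-16.6,"hand":-1},{"ax":0,"ay":0,"az":0,"x":23,"y":0,"z":-16.6,"hand":-1},{"ax":0,"ay":0,"az":0,"x":23,"y":0,"z":-16.6,"hand":-1},{"ax":0,"ay":0,"az":0,"x":23,"y":0,"z":-16.6,"hand":-1}]'
python3 d.py .632 .182 .18 -14.7 0
```

```text
time: 2.8
eef_pos: [0.4208, 0.3284, 0.3026]
tcp_rot: [-0.701, 0.089, -0.09, 0.702]
contact_force: [0.3, 0.4, 0.4]
opening: 0.999
t 2.8 p [0.4208 0.3284 0.3026] F [0.3 0.4 0.4] open 0.999 q [ 0.47 -0.07  1.85  0.    1.36  0.73]
shift mm [241.2 122.6 -88.7]
tool x [ 0.9679 -0.2512  0.0004] y [ 0.0005  0.0003 -1.    ] yaw -14.55
turn [-0.0004  0.0026  0.0004]
```

```bash

python3 -m inch '[{"ax":0,"ay":0,"az":0,"x":24.1,"y":12.2,"z":-8.9,"hand":-1},{"ax":0,"ay":0,"az":0,"x":24.1,"y":12.2,"z":-8.9,"hand":-1},{"ax":0,"ay":0,"az":0,"x":24.1,"y":12.2,"z":-8.9,"hand":-1},{"ax":0,"ay":0,"az":0,"x":24.1,"y":12.2,"z":-8.9,"hand":-1},{"ax":0,"ay":0,"az":0,"x":24.1,"y":12.2,"z":-8.9,"hand":-1}]' >/dev/null &&
python3 -m inch '[{"ax":0,"ay":0,"az":0,"x":24.1,"y":12.2,"z":-8.9,"hand":-1},{"ax":0,"ay":0,"az":0,"x":24.1,"y":12.2,"z":-8.9,"hand":-1},{"ax":0,"ay":0,"az":0,"x":24.1,"y":12.2,"z":-8.9,"hand":-1},{"ax":0,"ay":0,"az":0,"x":24.1,"y":12.2,"z":-8.9,"hand":-1},{"ax":0,"ay":0,"az":0,"x":24.1,"y":12.2,"z":-8.9,"hand":-1}]'
python3 d.py .632 .182 .082 -14.7 0
python3 - <<'E'
from h import *
s=Cam("side"); t=Cam("top")
o=np.hstack([cv2.resize(s.img[150:350,280:480],(400,400)),cv2.resize(t.img[120:320,300:500],(400,400))]); cv2.imwrite("pics/pre.png",o[:,:,::-1])
E
```

```text
time: 3.63
eef_pos: [0.6315, 0.1813, 0.1797]
tcp_rot: [-0.701, 0.09, -0.09, 0.701]
contact_force: [-0.6, 0.3, 0.9]
opening: 1.002
t 3.63 p [0.6315 0.1813 0.1797] F [-0.6  0.3  0.9] open 1.002 q [0.13 0.3  1.68 0.   1.16 0.38]
shift mm [ 0.3 97.7  0.8]
tool x [ 0.9679 -0.2515  0.0001] y [ 0.0001  0.     -1.    ] yaw -14.56
turn [-0.0001  0.0024  0.0001]
```

View pics/pre.png

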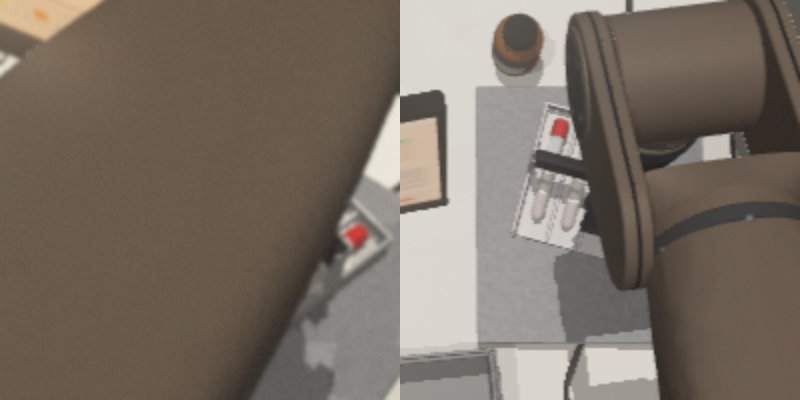

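The arm hides the side view. In the top view the tray is undisturbed below the gripper. The jaws have about 36 mm of clearance on each side, so I'll descend and grip.

```bash

python3 -m inch '[{"ax":0,"ay":0,"az":0,"x":0,"y":20,"z":0.8,"hand":-1},{"ax":0,"ay":0,"az":0,"x":0.3,"y":20,"z":0,"hand":-1},{"ax":0,"ay":0,"az":0,"x":0,"y":20,"z":0,"hand":-1},{"ax":0,"ay":0,"az":0,"x":0,"y":20,"z":0,"hand":-1},{"ax":0,"ay":0,"az":0,"x":0,"y":17,"z":0,"hand":-1}]' && 
python3 -m inch '[{"ax":0,"ay":0,"az":0,"x":0,"y":0,"z":0,"hand":1},{"ax":0,"ay":0,"az":0,"x":0,"y":0,"z":0,"hand":1},{"ax":0,"ay":0,"az":0,"x":0,"y":0,"z":0,"hand":1},{"ax":0,"ay":0,"az":0,"x":0,"y":0,"z":0,"hand":1},{"ax":0,"ay":0,"az":0,"x":0,"y":0,"z":0,"hand":1}]' 80 &&
python3 -m inch '[{"ax":0,"ay":0,"az":0,"x":0,"y":0,"z":0,"hand":1},{"ax":0,"ay":0,"az":0,"x":0,"y":0,"z":0,"hand":1},{"ax":0,"ay":0,"az":0,"x":0,"y":0,"z":0,"hand":1},{"ax":0,"ay":0,"az":0,"x":0,"y":0,"z":0,"hand":1},{"ax":0,"ay":0,"az":0,"x":0,"y":0,"z":0,"hand":1}]'
python3 d.py .632 .182 .082 -14.7 0
```

```text
time: 4.15
eef_pos: [0.6302, 0.1835, 0.0825]
tcp_rot: [-0.701, 0.09, -0.089, 0.701]
contact_force: [-0.4, -0.4, -0.4]
opening: 0.998
time: 4.57
eef_pos: [0.6321, 0.1832, 0.0854]
tcp_rot: [-0.701, 0.089, -0.092, 0.702]
contact_force: [-0.3, 0.4, 0.2]
opening: 0.298
time: 4.98
eef_pos: [0.6322, 0.1831, 0.0852]
tcp_rot: [-0.701, 0.09, -0.092, 0.702]
contact_force: [-1.0, 0.2, 6.0]
opening: 0.126
t 4.98 p [0.6322 0.1831 0.0852] F [-1.   0.2  6. ] open 0.126 q [0.13 0.41 1.72 0.   1.   0.39]
shift mm [ 0.1  3.2 -1.1]
tool x [ 0.9671 -0.2543  0.0028] y [ 0.003   0.0004 -1.    ] yaw -14.73
turn [-0.0011 -0.0006  0.0028]
```

```bash

python3 -m inch '[{"ax":0,"ay":0,"az":0,"x":0,"y":-5,"z":0,"hand":1},{"ax":0,"ay":0,"az":0,"x":0,"y":-10,"z":0,"hand":1},{"ax":0,"ay":0,"az":0,"x":0,"y":-15,"z":0,"hand":1},{"ax":0,"ay":0,"az":0,"x":0,"y":-15,"z":0,"hand":1},{"ax":0,"ay":0,"az":0,"x":0,"y":-15,"z":0,"hand":1}]' && 
python3 -m inch '[{"ax":0,"ay":0,"az":0,"x":0,"y":-15,"z":0,"hand":1},{"ax":0,"ay":0,"az":0,"x":0,"y":-15,"z":0,"hand":1},{"ax":0,"ay":0,"az":0,"x":0,"y":-12,"z":0,"hand":1},{"ax":0,"ay":0,"az":0,"x":0,"y":-8,"z":0,"hand":1},{"ax":0,"ay":0,"az":0,"x":0,"y":-4,"z":0,"hand":1}]' &&
python3 -m inch '[{"ax":0,"ay":0,"az":0,"x":-5,"y":0,"z":2.7,"hand":1},{"ax":0,"ay":0,"az":0,"x":-10,"y":0,"z":5.4,"hand":1},{"ax":0,"ay":0,"az":0,"x":-14,"y":0,"z":7.6,"hand":1},{"ax":0,"ay":0,"az":0,"x":-16,"y":0,"z":8.6,"hand":1},{"ax":0,"ay":0,"az":0,"x":-18,"y":0,"z":9.7,"hand":1}]' &&
python3 -m inch '[{"ax":0,"ay":0,"az":0,"x":-18,"y":0,"z":9.7,"hand":1},{"ax":0,"ay":0,"az":0,"x":-18,"y":0,"z":9.7,"hand":1},{"ax":0,"ay":0,"az":0,"x":-18,"y":0,"z":9.7,"hand":1},{"ax":0,"ay":0,"az":0,"x":-18,"y":0,"z":9.7,"hand":1},{"ax":0,"ay":0,"az":0,"x":-18,"y":0,"z":9.7,"hand":1}]' &&
python3 -m inch '[{"ax":0,"ay":0,"az":0,"x":-16,"y":0,"z":8.6,"hand":1},{"ax":0,"ay":0,"az":0,"x":-14,"y":0,"z":7.6,"hand":1},{"ax":0,"ay":0,"az":0,"x":-11,"y":0,"z":6,"hand":1},{"ax":0,"ay":0,"az":0,"x":-8,"y":0,"z":4.3,"hand":1},{"ax":0,"ay":0,"az":0,"x":-5,"y":0,"z":2.7,"hand":1}]' &&
python3 -m inch '[{"ax":0,"ay":-0.04,"az":0,"x":0,"y":0,"z":0,"hand":1},{"ax":0,"ay":-0.08,"az":0,"x":0,"y":0,"z":0,"hand":1},{"ax":0,"ay":-0.09,"az":0,"x":0,"y":0,"z":0,"hand":1},{"ax":0,"ay":-0.08,"az":0,"x":0,"y":0,"z":0,"hand":1},{"ax":0,"ay":-0.04,"az":0,"x":0,"y":0,"z":0,"hand":1}]' 
python3 d.py .459 .345 .161 4.2 0
python3 - <<'E'
from h import *
s=Cam("side"); t=Cam("top")
o=np.hstack([cv2.resize(s.img[100:400,100:400],(400,400)),cv2.resize(t.img[160:420,220:480],(400,400))]); cv2.imwrite("pics/over.png",o[:,:,::-1])
E
```

```text
time: 5.4
eef_pos: [0.6311, 0.1829, 0.145]
tcp_rot: [-0.701, 0.091, -0.091, 0.701]
contact_force: [0.1, 0.7, -1.3]
opening: 0.124
time: 5.82
eef_pos: [0.6318, 0.183, 0.2]
tcp_rot: [-0.701, 0.09, -0.092, 0.702]
contact_force: [0.1, 0.4, -0.8]
opening: 0.126
time: 6.23
eef_pos: [0.5766, 0.233, 0.1961]
tcp_rot: [0.701, -0.092, 0.09, -0.701]
contact_force: [-1.0, 0.6, -2.2]
opening: 0.123
time: 6.65
eef_pos: [0.5011, 0.3032, 0.1964]
tcp_rot: [0.702, -0.091, 0.09, -0.701]
contact_force: [0.7, 0.8, -2.8]
opening: 0.123
time: 7.07
eef_pos: [0.4575, 0.3446, 0.1969]
tcp_rot: [0.701, -0.09, 0.09, -0.701]
contact_force: [0.7, -0.3, -1.4]
opening: 0.122
time: 7.48
eef_pos: [0.4593, 0.3435, 0.1972]
tcp_rot: [0.707, 0.027, -0.027, -0.706]
contact_force: [0.1, 0.5, -2.3]
opening: 0.126
t 7.48 p [0.4593 0.3435 0.1972] F [ 0.1  0.5 -2.3] open 0.126 q [ 0.47  0.11  1.87 -0.    1.16  0.39]
shift mm [-0.1 36.2  1.6]
tool x [ 0.9971  0.0756 -0.0001] y [-0.0001 -0.0003 -1.    ] yaw 4.34
turn [ 0.0003  0.0024 -0.0001]
```

View pics/over.png

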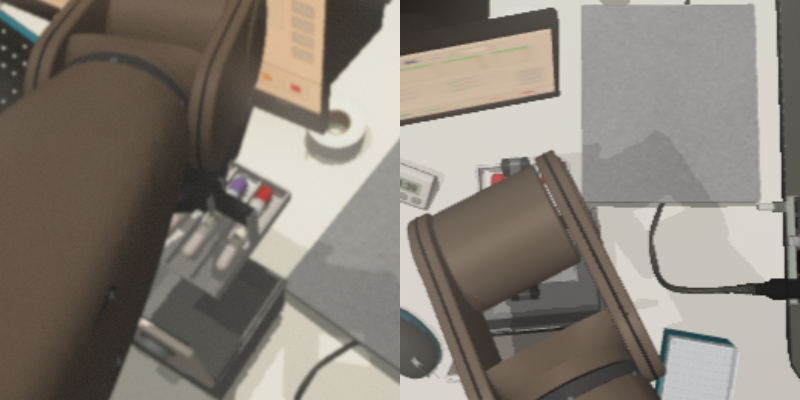

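The tray is level over the box with the tubes seated, and the roll and timer are untouched. Next I'll lower it and tilt.

```bash

python3 -m inch '[{"ax":0,"ay":0,"az":0,"x":0,"y":8,"z":0.8,"hand":1},{"ax":0,"ay":0,"az":0,"x":0,"y":12,"z":0.8,"hand":1},{"ax":0,"ay":0,"az":0,"x":0,"y":10,"z":0,"hand":1},{"ax":0,"ay":0,"az":0,"x":0,"y":6,"z":0,"hand":1},{"ax":0,"ay":0,"az":-0.04,"x":0,"y":0,"z":0,"hand":1}]' && 
python3 -m inch '[{"ax":0,"ay":0,"az":-0.06,"x":0,"y":0,"z":0,"hand":1},{"ax":0,"ay":0,"az":-0.06,"x":0,"y":0,"z":0,"hand":1},{"ax":0,"ay":0,"az":-0.06,"x":0,"y":0,"z":0,"hand":1},{"ax":0,"ay":0,"az":-0.06,"x":0,"y":0,"z":0,"hand":1},{"ax":0,"ay":0,"az":-0.06,"x":0,"y":0,"z":0,"hand":1}]' &&
python3 -m inch '[{"ax":0,"ay":0,"az":-0.06,"x":0,"y":0,"z":0,"hand":1},{"ax":0,"ay":0,"az":-0.06,"x":0,"y":0,"z":0,"hand":1},{"ax":0,"ay":0,"az":-0.06,"x":0,"y":0,"z":0,"hand":1},{"ax":0,"ay":0,"az":-0.06,"x":0,"y":0,"z":0,"hand":1},{"ax":0,"ay":0,"az":-0.06,"x":0,"y":0,"z":0,"hand":1}]' &&
python3 -m inch '[{"ax":0,"ay":0,"az":-0.03,"x":0,"y":0,"z":0,"hand":1},{"ax":0,"ay":0,"az":-0.03,"x":0,"y":0,"z":0,"hand":1},{"ax":0,"ay":0,"az":0,"x":0,"y":0,"z":0,"hand":1},{"ax":0,"ay":0,"az":0,"x":0,"y":0,"z":0,"hand":1},{"ax":0,"ay":0,"az":0,"x":0,"y":0,"z":0,"hand":1}]' &&
python3 -m inch '[{"ax":0,"ay":0,"az":0,"x":0,"y":0,"z":0,"hand":1},{"ax":0,"ay":0,"az":0,"x":0,"y":0,"z":0,"hand":1},{"ax":0,"ay":0,"az":0,"x":0,"y":0,"z":0,"hand":1},{"ax":0,"ay":0,"az":0,"x":0,"y":0,"z":0,"hand":1},{"ax":0,"ay":0,"az":0,"x":0,"y":0,"z":0,"hand":1}]'
python3 d.py .459 .345 .161 4.2 40
python3 - <<'E'
from h import *
s=Cam("side"); t=Cam("top")
o=np.hstack([cv2.resize(s.img[100:400,100:400],(400,400)),cv2.resize(t.img[160:420,220:480],(400,400))]); cv2.imwrite("pics/tilt.png",o[:,:,::-1])
E
```

```text
time: 8.0
eef_pos: [0.4585, 0.3443, 0.158]
tcp_rot: [0.707, 0.038, -0.013, -0.706]
contact_force: [1.1, -1.1, -2.2]
opening: 0.129
time: 8.42
eef_pos: [0.4586, 0.345, 0.1603]
tcp_rot: [-0.692, -0.145, -0.095, 0.701]
contact_force: [-0.4, -0.2, -2.3]
opening: 0.124
time: 8.83
eef_pos: [0.4585, 0.345, 0.1603]
tcp_rot: [-0.663, -0.247, -0.198, 0.679]
contact_force: [0.8, -0.9, -1.9]
opening: 0.123
time: 9.25
eef_pos: [0.4592, 0.3452, 0.1612]
tcp_rot: [-0.655, -0.266, -0.218, 0.673]
contact_force: [0.0, 0.7, -1.6]
opening: 0.125
time: 9.67
eef_pos: [0.4593, 0.3452, 0.1614]
tcp_rot: [-0.655, -0.266, -0.218, 0.673]
contact_force: [0.6, -0.5, -1.2]
opening: 0.125
t 9.67 p [0.4593 0.3452 0.1614] F [ 0.6 -0.5 -1.2] open 0.125 q [ 0.6  -0.05  2.21 -0.8   0.47  1.16]
shift mm [-0.5  0.2 -0.2]
tool x [0.7628 0.0554 0.6443] y [ 0.6426  0.0468 -0.7648] yaw 4.15
turn [ 0.0004 -0.0006  0.0019]
```

View pics/tilt.png

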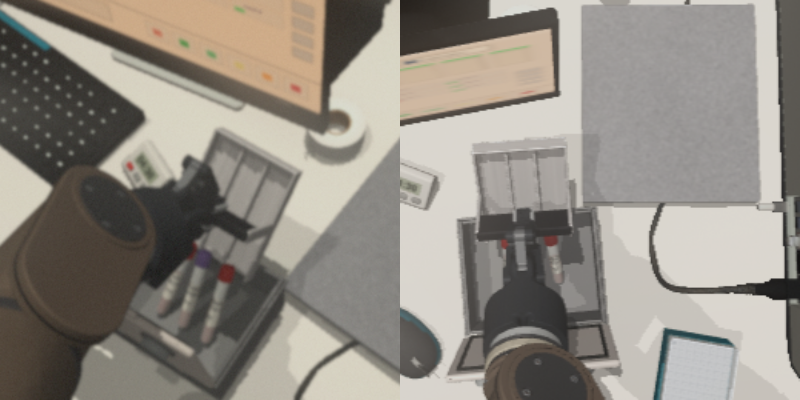

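The tubes have slid out. Their round ends are in the box and their caps lean at the tray lip, with about 1.2 N left on the wrist. I'll draw the tray back and up so they drop flat.

```bash

python3 -m inch '[{"ax":0,"ay":0,"az":0,"x":4,"y":0,"z":0,"hand":1},{"ax":0,"ay":0,"az":0,"x":6,"y":0,"z":0,"hand":1},{"ax":0,"ay":0,"az":0,"x":6,"y":0,"z":0,"hand":1},{"ax":0,"ay":0,"az":0,"x":6,"y":0,"z":0,"hand":1},{"ax":0,"ay":0,"az":0,"x":3,"y":0,"z":0,"hand":1}]' &&
python3 -m inch '[{"ax":0,"ay":0,"az":0,"x":0,"y":0,"z":0,"hand":1},{"ax":0,"ay":0,"az":0,"x":0,"y":0,"z":0,"hand":1},{"ax":0,"ay":0,"az":0,"x":0,"y":0,"z":0,"hand":1},{"ax":0,"ay":0,"az":0,"x":0,"y":0,"z":0,"hand":1},{"ax":0,"ay":0,"az":0,"x":0,"y":0,"z":0,"hand":1}]' &&
python3 -m inch '[{"ax":0,"ay":0,"az":0,"x":3.2,"y":-3.8,"z":0,"hand":1},{"ax":0,"ay":0,"az":0,"x":6.4,"y":-7.7,"z":0,"hand":1},{"ax":0,"ay":0,"az":0,"x":6.4,"y":-7.7,"z":0,"hand":1},{"ax":0,"ay":0,"az":0,"x":6.4,"y":-7.7,"z":0,"hand":1},{"ax":0,"ay":0,"az":0,"x":3.2,"y":-3.8,"z":0,"hand":1}]' 
python3 d.py 
python3 - <<'E'
from h import *
s=Cam("side"); t=Cam("top")
o=np.hstack([cv2.resize(s.img[180:400,110:330],(400,400)),cv2.resize(t.img[240:420,230:410],(400,400))]); cv2.imwrite("pics/tilt2.png",o[:,:,::-1])
E
```

```text
time: 10.18
eef_pos: [0.4795, 0.3469, 0.1789]
tcp_rot: [-0.654, -0.267, -0.219, 0.673]
contact_force: [-0.3, 0.3, -1.3]
opening: 0.124
time: 10.6
eef_pos: [0.4779, 0.3465, 0.177]
tcp_rot: [-0.655, -0.266, -0.218, 0.673]
contact_force: [0.3, -0.7, -1.6]
opening: 0.128
time: 11.02
eef_pos: [0.4784, 0.347, 0.2194]
tcp_rot: [-0.654, -0.267, -0.219, 0.673]
contact_force: [-0.0, -0.1, -1.8]
opening: 0.125
t 11.02 p [0.4784 0.347  0.2194] F [-0.  -0.1 -1.8] open 0.125 q [ 0.58 -0.1   2.14 -0.64  0.55  0.97]
tool x [0.7615 0.055  0.6459] y [ 0.6441  0.0482 -0.7635] yaw 4.13
```

View pics/tilt2.png

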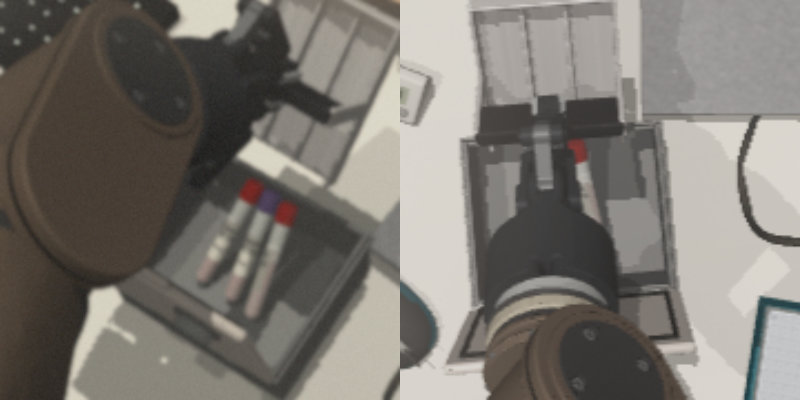

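All three tubes lie flat in the box. I'll level the tray, slide it sideways clear of the monitor, then move it forward over the board.

```bash

python3 -m inch '[{"ax":0,"ay":0,"az":0.07,"x":0,"y":0,"z":0,"hand":1},{"ax":0,"ay":0,"az":0.07,"x":0,"y":0,"z":0,"hand":1},{"ax":0,"ay":0,"az":0.07,"x":0,"y":0,"z":0,"hand":1},{"ax":0,"ay":0,"az":0.07,"x":0,"y":0,"z":0,"hand":1},{"ax":0,"ay":0,"az":0.07,"x":0,"y":0,"z":0,"hand":1}]' >/dev/null &&
python3 -m inch '[{"ax":0,"ay":0,"az":0.07,"x":0,"y":0,"z":0,"hand":1},{"ax":0,"ay":0,"az":0.07,"x":0,"y":0,"z":0,"hand":1},{"ax":0,"ay":0,"az":0.07,"x":0,"y":0,"z":0,"hand":1},{"ax":0,"ay":0,"az":0.07,"x":0,"y":0,"z":0,"hand":1},{"ax":0,"ay":0,"az":0.07,"x":0,"y":0,"z":0,"hand":1}]' &&
python3 -m inch '[{"ax":0,"ay":0,"az":0,"x":0,"y":0,"z":-10,"hand":1},{"ax":0,"ay":0,"az":0,"x":-1,"y":0,"z":-20,"hand":1},{"ax":0,"ay":0,"az":0,"x":-2,"y":0,"z":-22,"hand":1},{"ax":0,"ay":0,"az":0,"x":-2,"y":0,"z":-22,"hand":1},{"ax":0,"ay":0,"az":0,"x":-2,"y":0,"z":-22,"hand":1}]' >/dev/null &&
python3 -m inch '[{"ax":0,"ay":0,"az":0,"x":-2,"y":0,"z":-22,"hand":1},{"ax":0,"ay":0,"az":0,"x":-2,"y":0,"z":-22,"hand":1},{"ax":0,"ay":0,"az":0,"x":-1,"y":0,"z":-18,"hand":1},{"ax":0,"ay":0,"az":0,"x":10,"y":0,"z":-10,"hand":1},{"ax":0,"ay":0,"az":0,"x":18,"y":0,"z":-2,"hand":1}]' &&
python3 -m inch '[{"ax":0,"ay":0,"az":0,"x":22,"y":0,"z":-1,"hand":1},{"ax":0,"ay":0,"az":0,"x":22,"y":0,"z":-1,"hand":1},{"ax":0,"ay":0,"az":0,"x":22,"y":0,"z":-1,"hand":1},{"ax":0,"ay":0,"az":0,"x":18,"y":0,"z":-1,"hand":1},{"ax":0,"ay":0,"az":0,"x":10,"y":0,"z":0,"hand":1}]'
python3 d.py .605 .175 .0862 4.2 0
```

```text
time: 11.95
eef_pos: [0.478, 0.3464, 0.2168]
tcp_rot: [0.707, 0.025, -0.027, -0.706]
contact_force: [0.7, -0.1, -1.7]
opening: 0.124
time: 12.78
eef_pos: [0.5056, 0.1763, 0.2168]
tcp_rot: [0.707, 0.025, -0.025, -0.706]
contact_force: [0.2, 0.4, -1.3]
opening: 0.125
time: 13.2
eef_pos: [0.6024, 0.1806, 0.2167]
tcp_rot: [0.707, 0.026, -0.025, -0.706]
contact_force: [0.4, 0.4, -2.1]
opening: 0.124
t 13.2 p [0.6024 0.1806 0.2167] F [ 0.4  0.4 -2.1] open 0.124 q [ 0.13  0.21  1.72 -0.    1.21  0.06]
shift mm [  2.1 130.5  -5.7]
tool x [0.9974 0.0722 0.0013] y [ 0.0014 -0.0007 -1.    ] yaw 4.14
turn [ 0.0008 -0.001   0.0013]
```

```bash

python3 -m inch '[{"ax":0,"ay":0,"az":0,"x":0,"y":12,"z":-2,"hand":1},{"ax":0,"ay":0,"az":0,"x":0,"y":24,"z":-2,"hand":1},{"ax":0,"ay":0,"az":0,"x":0,"y":28,"z":0,"hand":1},{"ax":0,"ay":0,"az":0,"x":0,"y":28,"z":0,"hand":1},{"ax":0,"ay":0,"az":0,"x":0,"y":20,"z":0,"hand":1}]' &&
python3 -m inch '[{"ax":0,"ay":0,"az":0,"x":0,"y":10,"z":0,"hand":1},{"ax":0,"ay":0,"az":0,"x":0,"y":4,"z":0,"hand":1},{"ax":0,"ay":0,"az":0,"x":0,"y":2,"z":0,"hand":1},{"ax":0,"ay":0,"az":0,"x":0,"y":1,"z":0,"hand":1},{"ax":0,"ay":0,"az":0,"x":0,"y":0,"z":0,"hand":1}]' &&
python3 -m inch '[{"ax":0,"ay":0,"az":0,"x":0,"y":1,"z":0,"hand":1},{"ax":0,"ay":0,"az":0,"x":0,"y":1,"z":0,"hand":1},{"ax":0,"ay":0,"az":0,"x":0,"y":0,"z":0,"hand":1},{"ax":0,"ay":0,"az":0,"x":0,"y":0,"z":0,"hand":1}]'
python3 d.py .605 .175 .0852
```

```text
time: 13.62
eef_pos: [0.5978, 0.1768, 0.1014]
tcp_rot: [0.707, 0.024, -0.028, -0.706]
contact_force: [-0.7, -0.5, -2.2]
opening: 0.123
time: 14.03
eef_pos: [0.6016, 0.1772, 0.09]
tcp_rot: [-0.707, -0.027, 0.025, 0.707]
contact_force: [0.2, 0.6, -1.6]
opening: 0.124
time: 14.37
eef_pos: [0.6008, 0.1771, 0.0868]
tcp_rot: [-0.707, -0.026, 0.026, 0.707]
contact_force: [0.3, 0.1, -1.8]
opening: 0.124
t 14.37 p [0.6008 0.1771 0.0868] F [ 0.3  0.1 -1.8] open 0.124 q [ 0.12  0.35  1.8  -0.    0.99  0.05]
shift mm [ 4.   1.6 -2.4]
tool x [0.9974 0.0727 0.0006] y [ 0.0006  0.0001 -1.    ] yaw 4.17
```

```bash

python3 -m inch '[{"ax":0,"ay":0,"az":0,"x":0,"y":0.8,"z":0,"hand":1},{"ax":0,"ay":0,"az":0,"x":0,"y":0.8,"z":0,"hand":1},{"ax":0,"ay":0,"az":0,"x":0,"y":0.5,"z":0,"hand":1},{"ax":0,"ay":0,"az":0,"x":0,"y":0,"z":0,"hand":1},{"ax":0,"ay":0,"az":0,"x":0,"y":0,"z":0,"hand":1}]' &&
python3 -m inch '[{"ax":0,"ay":0,"az":0,"x":0,"y":0,"z":0,"hand":0},{"ax":0,"ay":0,"az":0,"x":0,"y":0,"z":0,"hand":0},{"ax":0,"ay":0,"az":0,"x":0,"y":0,"z":0,"hand":0},{"ax":0,"ay":0,"az":0,"x":0,"y":0,"z":0,"hand":0},{"ax":0,"ay":0,"az":0,"x":0,"y":0,"z":0,"hand":0}]'
python3 d.py
```

```text
time: 14.78
eef_pos: [0.601, 0.1771, 0.0852]
tcp_rot: [-0.707, -0.026, 0.026, 0.707]
contact_force: [-2.3, -0.5, 4.3]
opening: 0.127
time: 15.2
eef_pos: [0.6005, 0.177, 0.084]
tcp_rot: [0.707, 0.026, -0.026, -0.707]
contact_force: [0.2, -0.2, 0.0]
opening: 0.495
t 15.2 p [0.6005 0.177  0.084 ] F [ 0.2 -0.2  0. ] open 0.495 q [ 0.12  0.35  1.81 -0.    0.98  0.05]
tool x [ 0.9974  0.0727 -0.0003] y [-0.0003 -0.0001 -1.    ] yaw 4.17
```

Released. I'll lift off, shut the hand and move over to the robot side of the lid, checking the tray and tubes on the way.

```bash

python3 -m inch '[{"ax":0,"ay":0,"az":0,"x":0,"y":-10,"z":0,"hand":0},{"ax":0,"ay":0,"az":0,"x":0,"y":-20,"z":0,"hand":0},{"ax":0,"ay":0,"az":0,"x":0,"y":-25,"z":0,"hand":0},{"ax":0,"ay":0,"az":0,"x":0,"y":-25,"z":0,"hand":0},{"ax":0,"ay":0,"az":0,"x":0,"y":-25,"z":0,"hand":0}]' >/dev/null&&
python3 -m inch '[{"ax":0,"ay":0,"az":0,"x":0,"y":-25,"z":0,"hand":1},{"ax":0,"ay":0,"az":0,"x":0,"y":-25,"z":0,"hand":1},{"ax":0,"ay":0,"az":0,"x":0,"y":-25,"z":0,"hand":1},{"ax":0,"ay":0,"az":0,"x":0,"y":-25,"z":0,"hand":1},{"ax":0,"ay":0,"az":0,"x":0,"y":-10,"z":0,"hand":1}]' >/dev/null&&
python3 -m inch '[{"ax":0,"ay":0,"az":0,"x":-10,"y":0,"z":6,"hand":1},{"ax":0,"ay":0,"az":0,"x":-20,"y":0,"z":12,"hand":1},{"ax":0,"ay":0,"az":0,"x":-22,"y":0,"z":13,"hand":1},{"ax":0,"ay":0,"az":0,"x":-22,"y":0,"z":13,"hand":1},{"ax":0,"ay":0,"az":0,"x":-22,"y":0,"z":13,"hand":1}]' >/dev/null&&
python3 -m inch '[{"ax":0,"ay":0,"az":0,"x":-22,"y":0,"z":13,"hand":1},{"ax":0,"ay":0,"az":0,"x":-22,"y":0,"z":13,"hand":1},{"ax":0,"ay":0,"az":0,"x":-22,"y":0,"z":13,"hand":1},{"ax":0,"ay":0,"az":0,"x":-22,"y":0,"z":13,"hand":1},{"ax":0,"ay":0,"az":0,"x":-22,"y":0,"z":13,"hand":1}]' >/dev/null &&
python3 -m inch '[{"ax":0,"ay":0,"az":0,"x":-22,"y":0,"z":13,"hand":1},{"ax":0,"ay":0,"az":0,"x":-22,"y":0,"z":13,"hand":1},{"ax":0,"ay":0,"az":0,"x":-22,"y":0,"z":13,"hand":1},{"ax":0,"ay":0,"az":0,"x":-18,"y":0,"z":10,"hand":1},{"ax":0,"ay":0,"az":0,"x":-10,"y":0,"z":6,"hand":1}]'
python3 d.py .287 .333 .22 4.2 0
python3 - <<'E'
from h import *
s=Cam("side"); t=Cam("top")
o=np.hstack([cv2.resize(s.img[150:400,150:550],(480,300)),cv2.resize(t.img[150:400,230:480],(300,300))]); cv2.imwrite("pics/lid.png",o[:,:,::-1])
E
```

```text
time: 17.28
eef_pos: [0.2855, 0.3319, 0.2971]
tcp_rot: [0.707, 0.025, -0.028, -0.706]
contact_force: [0.7, 0.8, -0.1]
opening: -0.001
t 17.28 p [0.2855 0.3319 0.2971] F [ 0.7  0.8 -0.1] open -0.001 q [ 0.63 -0.3   2.06  0.    1.39  0.55]
shift mm [ 1.9 77.1  1.1]
tool x [ 0.9972  0.0747 -0.0034] y [-0.0032 -0.0016 -1.    ] yaw 4.28
turn [ 0.0014  0.0015 -0.0033]
```

View pics/lid.png

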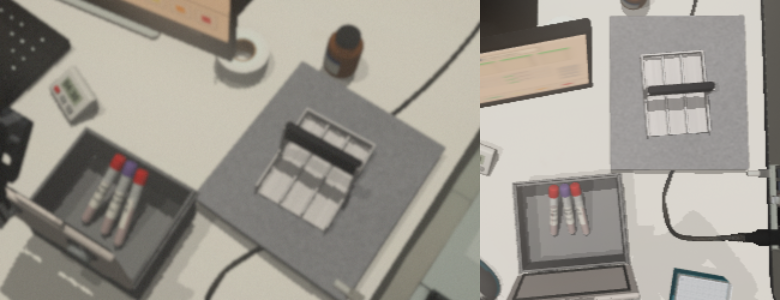

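The tray stands empty on the board with all its surroundings unmoved, and the three tubes lie flat in the box. Now I'll lower behind the lid.

```bash

python3 -m inch '[{"ax":0,"ay":0,"az":0,"x":-3,"y":10,"z":1,"hand":1},{"ax":0,"ay":0,"az":0,"x":0,"y":20,"z":0,"hand":1},{"ax":0,"ay":0,"az":0,"x":0,"y":20,"z":0,"hand":1},{"ax":0,"ay":0,"az":0,"x":0,"y":15,"z":0,"hand":1},{"ax":0,"ay":0,"az":0,"x":0,"y":10,"z":0,"hand":1}]' && 
python3 -m inch '[{"ax":0,"ay":0,"az":0,"x":0,"y":8,"z":0,"hand":1},{"ax":0,"ay":0,"az":0,"x":0,"y":6,"z":0,"hand":1},{"ax":0,"ay":0,"az":0,"x":0,"y":2,"z":0,"hand":1},{"ax":0,"ay":0,"az":0,"x":0,"y":0,"z":0,"hand":1}]'
python3 d.py .3115 .333 .206 4.2 0
python3 - <<'E'
import numpy as np
for f in(96,90,80,70,60,50,40,30,20,10,5,0):
    p=np.radians(f); r=.12; s=r*np.cos(p)-.004*np.sin(p)-.0145; z=.08+r*np.sin(p)+.004*np.cos(p)+.011
    print(f,"s %.4f  x %.4f y %.4f z %.4f"%(s,.330+.997*s,.336+.073*s,z))
E
```

```text
time: 17.8
eef_pos: [0.2853, 0.3312, 0.2211]
tcp_rot: [0.708, 0.024, -0.026, -0.706]
contact_force: [0.6, 0.8, -0.1]
opening: -0.002
time: 18.13
eef_pos: [0.2857, 0.3324, 0.2081]
tcp_rot: [0.707, 0.026, -0.026, -0.707]
contact_force: [-0.9, 0.3, 0.0]
opening: 0.003
t 18.13 p [0.2857 0.3324 0.2081] F [-0.9  0.3  0. ] open 0.003 q [ 0.63 -0.23  2.17 -0.    1.2   0.56]
shift mm [25.8  2.1 -1.3]
tool x [ 0.9974  0.0723 -0.0002] y [-0.0002 -0.0002 -1.    ] yaw 4.15
turn [ 0.0002 -0.0009 -0.0002]
96 s -0.0310  x 0.2991 y 0.3337 z 0.2099
90 s -0.0185  x 0.3116 y 0.3346 z 0.2110
80 s 0.0024  x 0.3324 y 0.3362 z 0.2099
70 s 0.0228  x 0.3527 y 0.3377 z 0.2051
60 s 0.0420  x 0.3719 y 0.3391 z 0.1969
50 s 0.0596  x 0.3894 y 0.3403 z 0.1855
40 s 0.0749  x 0.4046 y 0.3415 z 0.1712
30 s 0.0874  x 0.4172 y 0.3424 z 0.1545
20 s 0.0969  x 0.4266 y 0.3431 z 0.1358
10 s 0.1030  x 0.4327 y 0.3435 z 0.1158
5 s 0.1047  x 0.4344 y 0.3436 z 0.1054
0 s 0.1055  x 0.4352 y 0.3437 z 0.0950
```

```bash

python3 -m inch '[{"ax":0,"ay":0,"az":0,"x":8,"y":0,"z":0.5,"hand":1},{"ax":0,"ay":0,"az":0,"x":8,"y":0,"z":0.5,"hand":1},{"ax":0,"ay":0,"az":0,"x":8,"y":0,"z":0,"hand":1},{"ax":0,"ay":0,"az":0,"x":8,"y":-1,"z":0,"hand":1},{"ax":0,"ay":0,"az":0,"x":8,"y":-1,"z":0,"hand":1}]' && 
python3 -m inch '[{"ax":0,"ay":0,"az":0,"x":8,"y":0,"z":0,"hand":1},{"ax":0,"ay":0,"az":0,"x":9,"y":2,"z":0,"hand":1},{"ax":0,"ay":0,"az":0,"x":10,"y":3,"z":0,"hand":1},{"ax":0,"ay":0,"az":0,"x":10,"y":4,"z":0,"hand":1},{"ax":0,"ay":0,"az":0,"x":9,"y":4,"z":0,"hand":1}]'
python3 d.py .3719 .3391 .197 4.2 0
```

```text
time: 18.55
eef_pos: [0.3253, 0.3367, 0.2099]
tcp_rot: [-0.706, -0.025, 0.027, 0.707]
contact_force: [-3.8, 1.6, -1.6]
opening: -0.001
time: 18.97
eef_pos: [0.3733, 0.3402, 0.198]
tcp_rot: [-0.706, -0.027, 0.025, 0.707]
contact_force: [-2.1, 1.2, 4.1]
opening: 0.0
t 18.97 p [0.3733 0.3402 0.198 ] F [-2.1  1.2  4.1] open 0.0 q [ 0.54 -0.05  2.03 -0.    1.16  0.47]
shift mm [-1.5  1.  -1. ]
tool x [0.9974 0.0726 0.0029] y [ 0.0029  0.0012 -1.    ] yaw 4.16
turn [-0.001  -0.0007  0.0029]
```

Contact force is about 4 N, as expected, so I'll continue along the arc.

```bash

python3 -m inch '[{"ax":0,"ay":0,"az":0,"x":8,"y":5.5,"z":0,"hand":1},{"ax":0,"ay":0,"az":0,"x":8,"y":6.5,"z":0,"hand":1},{"ax":0,"ay":0,"az":0,"x":8,"y":7,"z":0,"hand":1},{"ax":0,"ay":0,"az":0,"x":7,"y":7.5,"z":0,"hand":1},{"ax":0,"ay":0,"az":0,"x":6,"y":8,"z":0,"hand":1}]' && 
python3 -m inch '[{"ax":0,"ay":0,"az":0,"x":6,"y":8.5,"z":0,"hand":1},{"ax":0,"ay":0,"az":0,"x":5,"y":9,"z":0,"hand":1},{"ax":0,"ay":0,"az":0,"x":4,"y":10,"z":0,"hand":1},{"ax":0,"ay":0,"az":0,"x":3,"y":10,"z":0,"hand":1},{"ax":0,"ay":0,"az":0,"x":2,"y":10,"z":0,"hand":1}]' &&
python3 -m inch '[{"ax":0,"ay":0,"az":0,"x":2,"y":8,"z":0,"hand":1},{"ax":0,"ay":0,"az":0,"x":1,"y":6,"z":0,"hand":1},{"ax":0,"ay":0,"az":0,"x":0,"y":3,"z":0,"hand":1},{"ax":0,"ay":0,"az":0,"x":0,"y":0,"z":0,"hand":1}]'
python3 d.py .4352 .3437 .095 4.2 0
```

```text
time: 19.38
eef_pos: [0.4097, 0.3425, 0.1625]
tcp_rot: [-0.707, -0.026, 0.025, 0.707]
contact_force: [-0.0, 0.8, 3.9]
opening: -0.003
time: 19.8
eef_pos: [0.4288, 0.3439, 0.1143]
tcp_rot: [-0.707, -0.026, 0.025, 0.707]
contact_force: [1.5, 1.2, 4.1]
opening: -0.005
time: 20.13
eef_pos: [0.4299, 0.3436, 0.0968]
tcp_rot: [0.707, 0.025, -0.027, -0.706]
contact_force: [0.1, -0.0, -0.6]
opening: -0.002
t 20.13 p [0.4299 0.3436 0.0968] F [ 0.1 -0.  -0.6] open -0.002 q [0.49 0.18 1.99 0.   0.97 0.42]
shift mm [ 5.3  1.8 -0.3]
tool x [ 0.9973  0.0728 -0.0033] y [-0.0032 -0.0017 -1.    ] yaw 4.17
turn [ 0.0014 -0.0005 -0.0033]
```

```bash

python3 -m inch '[{"ax":0,"ay":0,"az":0,"x":0,"y":1,"z":0,"hand":1},{"ax":0,"ay":0,"az":0,"x":0,"y":1,"z":0,"hand":1},{"ax":0,"ay":0,"az":0,"x":0,"y":0,"z":0,"hand":1}]' && python3 -m inch '[{"ax":0,"ay":0,"az":0,"x":0,"y":1,"z":0,"hand":1},{"ax":0,"ay":0,"az":0,"x":0,"y":1,"z":0,"hand":1},{"ax":0,"ay":0,"az":0,"x":0,"y":0,"z":0,"hand":1}]'
```

```text
time: 20.38
eef_pos: [0.43, 0.3437, 0.0959]
tcp_rot: [0.707, 0.025, -0.027, -0.706]
contact_force: [-0.7, -0.9, 0.4]
opening: -0.0
time: 20.63
eef_pos: [0.4303, 0.3439, 0.095]
tcp_rot: [0.707, 0.025, -0.027, -0.706]
contact_force: [-4.5, -3.2, 6.2]
opening: -0.002
```

```bash

python3 -m inch '[{"ax":0,"ay":0,"az":0,"x":0,"y":1,"z":0,"hand":1},{"ax":0,"ay":0,"az":0,"x":0,"y":0,"z":0,"hand":1}]' && python3 -m inch '[{"ax":0,"ay":0,"az":0,"x":0,"y":1,"z":0,"hand":1},{"ax":0,"ay":0,"az":0,"x":0,"y":0,"z":0,"hand":1}]'
python3 -m inch '[{"ax":0,"ay":0,"az":0,"x":0,"y":-10,"z":0,"hand":1},{"ax":0,"ay":0,"az":0,"x":0,"y":-20,"z":0,"hand":1},{"ax":0,"ay":0,"az":0,"x":0,"y":-20,"z":0,"hand":1},{"ax":0,"ay":0,"az":0,"x":-30,"y":-20,"z":0,"hand":1},{"ax":0,"ay":0,"az":0,"x":-36,"y":-20,"z":0,"hand":1}]'
python3 -m inch '[{"ax":0,"ay":0,"az":0,"x":-36,"y":-20,"z":0,"hand":1},{"ax":0,"ay":0,"az":0,"x":-36,"y":-20,"z":0,"hand":1},{"ax":0,"ay":0,"az":0,"x":0,"y":0,"z":0,"hand":1},{"ax":0,"ay":0,"az":0,"x":0,"y":0,"z":0,"hand":1}]'
python3 d.py
python3 - <<'E'
from h import *
s=Cam("side"); t=Cam("top")
o=np.hstack([cv2.resize(s.img[220:420,110:330],(400,364)),cv2.resize(t.img[280:420,240:380],(390,364))[:,:390]]); cv2.imwrite("pics/shut.png",o[:,:,::-1])
E
```

```text
time: 20.8
eef_pos: [0.4304, 0.3439, 0.0949]
tcp_rot: [0.707, 0.025, -0.027, -0.706]
contact_force: [-5.9, -3.7, 11.8]
opening: -0.002
time: 20.97
eef_pos: [0.4304, 0.344, 0.0948]
tcp_rot: [0.707, 0.025, -0.027, -0.706]
contact_force: [-7.1, -5.2, 16.7]
opening: 0.002
time: 21.38
eef_pos: [0.3663, 0.3394, 0.1833]
tcp_rot: [-0.706, -0.025, 0.024, 0.707]
contact_force: [-1.5, -0.7, 0.6]
opening: -0.005
time: 21.72
eef_pos: [0.2929, 0.3347, 0.224]
tcp_rot: [-0.706, -0.028, 0.025, 0.708]
contact_force: [0.3, -0.1, -0.0]
opening: 0.002
t 21.72 p [0.2929 0.3347 0.224 ] F [ 0.3 -0.1 -0. ] open 0.002 q [ 0.62 -0.23  2.14 -0.    1.23  0.55]
tool x [0.9972 0.0749 0.0046] y [ 0.0044  0.0031 -1.    ] yaw 4.29
```

View pics/shut.png

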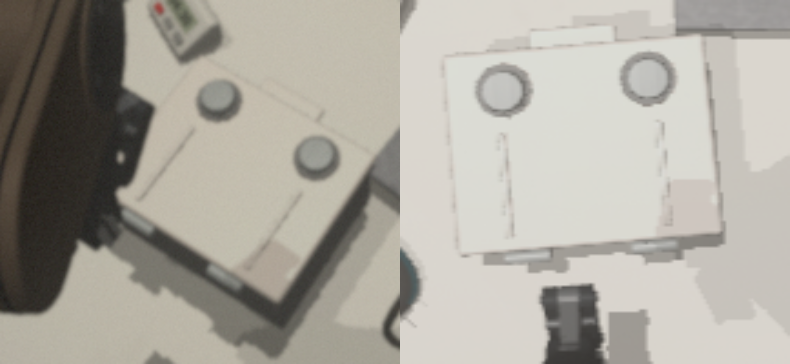

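The lid is shut. The buttons appear in the zoom at top (503,90) and (648,78), and side (218,97) and (316,156). I'll triangulate both.

```bash
python3 - <<'E'
from h import *
s=Cam("side"); t=Cam("top")
for n,a,b in(("L",(503,90),(218,97)),("R",(648,78),(316,156))):
    pt=(240+(a[0]-400)/2.786,280+a[1]/2.6); ps=(110+b[0]/1.818,220+b[1]/1.82)
    print(n,pt,ps,tri(t,pt,s,ps),t.plane(pt,.095),s.plane(ps,.095))
E
python3 d.py .438 .390 .135; python3 d.py .445 .298 .135
```

```text
L (276.97056712132087, 314.61538461538464) (229.9119911991199, 273.2967032967033) (array([0.439421  , 0.39052407, 0.09031268]), np.float64(0.0009490797550260277)) [0.43935604 0.39041125 0.095     ] [0.43840565 0.38818429 0.095     ]
R (329.0165111270639, 310.0) (283.8173817381738, 305.7142857142857) (array([0.44728324, 0.29905265, 0.08743691]), np.float64(0.0012220237544101498)) [0.44722362 0.29956826 0.095     ] [0.44548437 0.29629895 0.095     ]
t 21.92 p [0.2939 0.3339 0.2212] F [-0.3  1.  -0. ] open 0.003 q [ 0.62 -0.22  2.14 -0.    1.23  0.55]
shift mm [147.9  85.9  45.7]
tool x [ 0.9974  0.0719 -0.0015] y [-0.0014 -0.0011 -1.    ] yaw 4.12
t 21.92 p [0.2939 0.3339 0.2212] F [-0.3  1.  -0. ] open 0.003 q [ 0.62 -0.22  2.14 -0.    1.23  0.55]
shift mm [148.3  86.  -46.5]
tool x [ 0.9974  0.0719 -0.0015] y [-0.0014 -0.0011 -1.    ] yaw 4.12
```

```bash

python3 -m inch '[{"ax":0,"ay":0,"az":0,"x":18,"y":5,"z":6,"hand":1},{"ax":0,"ay":0,"az":0,"x":20,"y":5,"z":6,"hand":1},{"ax":0,"ay":0,"az":0,"x":20,"y":10,"z":6,"hand":1},{"ax":0,"ay":0,"az":0,"x":20,"y":15,"z":6,"hand":1},{"ax":0,"ay":0,"az":0,"x":20,"y":15,"z":6,"hand":1}]' >/dev/null&&
python3 -m inch '[{"ax":0,"ay":0,"az":0,"x":20,"y":15,"z":6,"hand":1},{"ax":0,"ay":0,"az":0,"x":19,"y":15,"z":6,"hand":1},{"ax":0,"ay":0,"az":0,"x":12,"y":14,"z":3.7,"hand":1},{"ax":0,"ay":0,"az":0,"x":0,"y":5,"z":0,"hand":1},{"ax":0,"ay":0,"az":0,"x":0,"y":5,"z":0,"hand":1}]'
python3 -m inch '[{"ax":0,"ay":0,"az":0,"x":0,"y":2,"z":0,"hand":1},{"ax":0,"ay":0,"az":0,"x":0,"y":2,"z":0,"hand":1},{"ax":0,"ay":0,"az":0,"x":0,"y":2,"z":0,"hand":1},{"ax":0,"ay":0,"az":0,"x":0,"y":0,"z":0,"hand":1}]'
python3 d.py .439 .390 .101
```

```text
time: 22.75
eef_pos: [0.4388, 0.3896, 0.1156]
tcp_rot: [0.707, 0.024, -0.027, -0.706]
contact_force: [-0.4, -0.1, -0.3]
opening: 0.002
time: 23.08
eef_pos: [0.4384, 0.3905, 0.1127]
tcp_rot: [-0.707, -0.026, 0.026, 0.707]
contact_force: [0.5, 0.0, -0.3]
opening: -0.002
t 23.08 p [0.4384 0.3905 0.1127] F [ 0.5  0.  -0.3] open -0.002 q [0.56 0.24 1.89 0.   1.01 0.48]
shift mm [ 0.6 11.7 -0.6]
tool x [0.9973 0.073  0.0005] y [ 0.0005  0.0003 -1.    ] yaw 4.19
```

```bash
for i in 1; do :; done
python3 -m inch '[{"ax":0,"ay":0,"az":0,"x":0,"y":2,"z":0,"hand":1},{"ax":0,"ay":0,"az":0,"x":0,"y":2,"z":0,"hand":1},{"ax":0,"ay":0,"az":0,"x":0,"y":2,"z":0,"hand":1},{"ax":0,"ay":0,"az":0,"x":0,"y":0,"z":0,"hand":1}]' | grep -E "eef|force"
python3 -m inch '[{"ax":0,"ay":0,"az":0,"x":0,"y":1.5,"z":0,"hand":1},{"ax":0,"ay":0,"az":0,"x":0,"y":1.5,"z":0,"hand":1},{"ax":0,"ay":0,"az":0,"x":0,"y":0,"z":0,"hand":1},{"ax":0,"ay":0,"az":0,"x":0,"y":0,"z":0,"hand":1}]'| grep -E "eef|force"
python3 -m inch '[{"ax":0,"ay":0,"az":0,"x":0,"y":1.5,"z":0,"hand":1},{"ax":0,"ay":0,"az":0,"x":0,"y":1.5,"z":0,"hand":1},{"ax":0,"ay":0,"az":0,"x":0,"y":0,"z":0,"hand":1},{"ax":0,"ay":0,"az":0,"x":0,"y":0,"z":0,"hand":1}]'| grep -E "eef|force"
```

```text
eef_pos: [0.4387, 0.3906, 0.1064]
contact_force: [0.3, 0.1, 0.5]
eef_pos: [0.4388, 0.3907, 0.1049]
contact_force: [-2.5, -1.9, 7.0]
eef_pos: [0.4388, 0.3907, 0.102]
contact_force: [-2.4, -2.3, 7.6]
```

```bash

python3 -m inch '[{"ax":0,"ay":0,"az":0,"x":0,"y":1.5,"z":0,"hand":1},{"ax":0,"ay":0,"az":0,"x":0,"y":0,"z":0,"hand":1},{"ax":0,"ay":0,"az":0,"x":0,"y":0,"z":0,"hand":1}]' | grep -E "eef|force"
python3 -m inch '[{"ax":0,"ay":0,"az":0,"x":0,"y":1.5,"z":0,"hand":1},{"ax":0,"ay":0,"az":0,"x":0,"y":0,"z":0,"hand":1},{"ax":0,"ay":0,"az":0,"x":0,"y":0,"z":0,"hand":1}]'| grep -E "eef|force"
python3 -m inch '[{"ax":0,"ay":0,"az":0,"x":0,"y":1.5,"z":0,"hand":1},{"ax":0,"ay":0,"az":0,"x":0,"y":0,"z":0,"hand":1},{"ax":0,"ay":0,"az":0,"x":0,"y":0,"z":0,"hand":1}]'| grep -E "eef|force"
python3 d.py
```

```text
eef_pos: [0.4389, 0.3907, 0.1009]
contact_force: [-3.5, -1.9, 9.7]
eef_pos: [0.4389, 0.3908, 0.1008]
contact_force: [-6.4, -4.7, 15.9]
eef_pos: [0.439, 0.3908, 0.1006]
contact_force: [-8.3, -6.4, 20.3]
t 24.83 p [0.439  0.3908 0.1006] F [-8.3 -6.4 20.3] open -0.001 q [ 0.56  0.25  1.9  -0.    0.99  0.48]
tool x [ 0.9973  0.0734 -0.001 ] y [-0.001  -0.0012 -1.    ] yaw 4.21
```

The left catch is hard against its stop: the tip is at about 0.090 m with force rising to 20 N. Now the right one.

```bash

python3 -m inch '[{"ax":0,"ay":0,"az":0,"x":0,"y":-12,"z":0,"hand":1},{"ax":0,"ay":0,"az":0,"x":0,"y":-14,"z":0,"hand":1},{"ax":0,"ay":0,"az":0,"x":0,"y":0,"z":-20,"hand":1},{"ax":0,"ay":0,"az":0,"x":0,"y":0,"z":-22,"hand":1},{"ax":0,"ay":0,"az":0,"x":0,"y":0,"z":-22,"hand":1}]' >/dev/null
python3 -m inch '[{"ax":0,"ay":0,"az":0,"x":0,"y":0,"z":-20,"hand":1},{"ax":0,"ay":0,"az":0,"x":0,"y":3,"z":-8,"hand":1},{"ax":0,"ay":0,"az":0,"x":0,"y":4,"z":0,"hand":1},{"ax":0,"ay":0,"az":0,"x":0,"y":2,"z":0,"hand":1},{"ax":0,"ay":0,"az":0,"x":0,"y":0,"z":0,"hand":1}]' | grep -E "eef|force"
python3 d.py .446 .298 .101
python3 -m inch '[{"ax":0,"ay":0,"az":0,"x":0,"y":3,"z":0,"hand":1},{"ax":0,"ay":0,"az":0,"x":0,"y":2,"z":0,"hand":1},{"ax":0,"ay":0,"az":0,"x":0,"y":1,"z":0,"hand":1},{"ax":0,"ay":0,"az":0,"x":0,"y":0,"z":0,"hand":1}]' | grep -E "eef|force"
```

```text
eef_pos: [0.4449, 0.2992, 0.1119]
contact_force: [-0.0, -1.3, 0.4]
t 25.67 p [0.4449 0.2992 0.1119] F [-0.  -1.3  0.4] open -0.001 q [0.4  0.13 2.02 0.   1.   0.33]
shift mm [ 1.  10.9 -1.3]
tool x [ 0.9973  0.0729 -0.0013] y [-0.0013 -0.0001 -1.    ] yaw 4.18
eef_pos: [0.4451, 0.2991, 0.1063]
contact_force: [0.3, 1.2, -0.8]
```

```bash

python3 -m inch '[{"ax":0,"ay":0,"az":0,"x":0,"y":1.5,"z":0,"hand":1},{"ax":0,"ay":0,"az":0,"x":0,"y":1.5,"z":0,"hand":1},{"ax":0,"ay":0,"az":0,"x":0,"y":0,"z":0,"hand":1},{"ax":0,"ay":0,"az":0,"x":0,"y":0,"z":0,"hand":1}]' | grep -E "eef|force"
python3 -m inch '[{"ax":0,"ay":0,"az":0,"x":0,"y":1.5,"z":0,"hand":1},{"ax":0,"ay":0,"az":0,"x":0,"y":1.5,"z":0,"hand":1},{"ax":0,"ay":0,"az":0,"x":0,"y":0,"z":0,"hand":1},{"ax":0,"ay":0,"az":0,"x":0,"y":0,"z":0,"hand":1}]' | grep -E "eef|force"
python3 -m inch '[{"ax":0,"ay":0,"az":0,"x":0,"y":1.5,"z":0,"hand":1},{"ax":0,"ay":0,"az":0,"x":0,"y":1,"z":0,"hand":1},{"ax":0,"ay":0,"az":0,"x":0,"y":0,"z":0,"hand":1},{"ax":0,"ay":0,"az":0,"x":0,"y":0,"z":0,"hand":1}]' | grep -E "eef|force"
```

```text
eef_pos: [0.4456, 0.2991, 0.1046]
contact_force: [-2.0, -0.2, 4.3]
eef_pos: [0.4456, 0.2991, 0.102]
contact_force: [-2.0, -1.5, 7.2]
eef_pos: [0.4457, 0.2991, 0.1008]
contact_force: [-5.6, -2.0, 12.8]
```

```bash

python3 -m inch '[{"ax":0,"ay":0,"az":0,"x":0,"y":1.5,"z":0,"hand":1},{"ax":0,"ay":0,"az":0,"x":0,"y":1,"z":0,"hand":1},{"ax":0,"ay":0,"az":0,"x":0,"y":0,"z":0,"hand":1},{"ax":0,"ay":0,"az":0,"x":0,"y":0,"z":0,"hand":1}]' | grep -E "eef|force"
python3 -m inch '[{"ax":0,"ay":0,"az":0,"x":0,"y":-12,"z":0,"hand":1},{"ax":0,"ay":0,"az":0,"x":0,"y":-20,"z":0,"hand":1},{"ax":0,"ay":0,"az":0,"x":0,"y":-25,"z":0,"hand":1},{"ax":0,"ay":0,"az":0,"x":-30,"y":-25,"z":0,"hand":1},{"ax":0,"ay":0,"az":0,"x":-35,"y":-20,"z":0,"hand":1}]' >/dev/null
python3 -m inch '[{"ax":0,"ay":0,"az":0,"x":-30,"y":-20,"z":0,"hand":1},{"ax":0,"ay":0,"az":0,"x":-30,"y":-10,"z":0,"hand":1},{"ax":0,"ay":0,"az":0,"x":-15,"y":0,"z":0,"hand":1},{"ax":0,"ay":0,"az":0,"x":0,"y":0,"z":0,"hand":1},{"ax":0,"ay":0,"az":0,"x":0,"y":0,"z":0,"hand":1}]'
python3 - <<'E'
from h import *
s=Cam("side"); t=Cam("top")
o=np.hstack([cv2.resize(s.img[150:400,150:550],(480,300)),cv2.resize(t.img[130:410,210:490],(300,300))]); cv2.imwrite("pics/end.png",o[:,:,::-1])
E
```

```text
eef_pos: [0.4458, 0.2992, 0.1006]
contact_force: [-9.4, -4.9, 24.5]
time: 28.17
eef_pos: [0.3055, 0.2886, 0.2278]
tcp_rot: [-0.706, -0.027, 0.025, 0.707]
contact_force: [-0.1, -0.5, -0.3]
opening: 0.002
```

View pics/end.png

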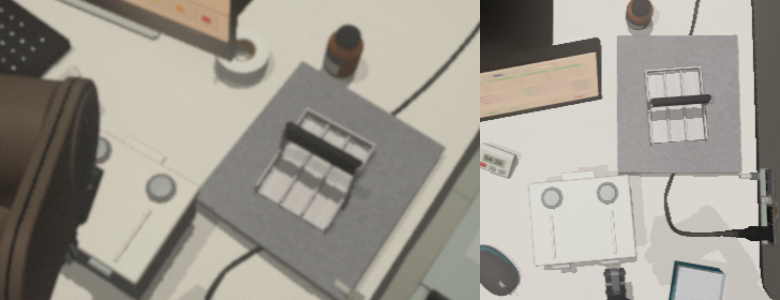

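The lid is flat, both catches are down, the tray stands on the board, and the bottle, roll and timer are unmoved. The arm is clear, so I'm handing in.

```bash
python3 -c "from plant import sign_off; print(sign_off())"
```

```text
the job is handed in; nothing more can be done
None
```

I handed the job in at about 28 s of the 72 s. All three tubes went from the tray into the box, the tray is back on the board, and the lid is shut with both catches pressed in. `sign_off()` gives no verdict, so whether it passed is unconfirmed.

- **Tubes:** I tipped the tray to 40° over the box. The tube caps caught on the tray's lip at first, so I drew it back and up. The next picture showed all three lying flat in the box.
- **Tray:** It stands empty and level on the board, with the gripper clear of it.
- **Lid:** I pushed it shut until the fingertips stopped at 84 mm, with the force rising to 17 N. That is about where its outer face should be when closed.
- **Catches:** Both stopped hard with the fingertips at about 90 mm, the height given for fully home. The force rose to 20 N on the left and 24 N on the right, well above the 9 N they take.
- **Other objects:** The bottle, label roll and timer looked unmoved in the last pictures. I did not measure their positions.
- **Disagreements:** Triangulated heights for the box rim and buttons came out 3–9 mm lower than the text says. I used the horizontal positions from the cameras and took those heights from the text and from contact.

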